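# Slide the titration tile out over the end of the ledge

### The job

The flat titration tile lies on the ledge where no finger can get under it. Picking nothing up, nudge the dropping bottle that stands in its way, on the side of the burette stand, back upright against the ledge's rear lip; then gently slide the tile along the ledge towards the burette stand, ending straight with the ledge, until about a third of it hangs out over that end. Leave it lying there and everything else where it stands.

Things in the scene. Friction and masses are not known exactly. Their poses are not given: they have to be found in the camera images.
- ledge: The raised reagent ledge: a flat board 200 mm deep (its x) by 520 mm long (its y), standing fixed on the bench on three panels. Origin on the bench under its middle; x points away from the robot to the rear, y along its length to the left, z up. Its top is 90 mm above the origin. Along the rear edge runs a lip 12 mm high above the top, its inner face at x = +90 mm. The front edge (x = -100 mm) and both ends (y = +260 and -260 mm) are open.
- tile: Flat square titration tile of white glazed ceramic, 100 x 100 x 6 mm, about 0.15 kg, lying loose on the ledge near its middle, somewhat askew. Origin at the centre of its underside; x and y along its sides (nearly along the ledge's x and y), z up. It slides with ordinary friction; once half of it is past the end it would fall.
- bottle_left: Small amber dropping bottle standing on the ledge between the tile and its left (+y) end: body 34 mm in diameter and 34 mm high, narrower cap above, 57 mm high in all, about 50 g. Origin at the centre of its underside, z up its axis. Against the rear lip its origin is at ledge x = 73 mm.
- bottle_right: The same kind of dropping bottle, standing on the ledge between the tile and its right (-y) end. Same sizes, origin and axes.
- stand: Burette stand fixed on the bench beyond one end of the ledge, left or right: base plate 220 (x) x 160 (y) x 18 mm, upright rod 600 mm high, a glass burette clamped to it and a conical flask beneath. Origin at the centre of the base's underside.
- rack: Test-tube rack fixed on the bench beyond the other end of the ledge, 220 (x) x 110 (y) mm, 103 mm high with its tubes. Origin at the centre of its underside.
- jar: Squat lidded jar standing on the ledge at the rear lip, near the middle, 45 mm in diameter, 38 mm high. Origin at the centre of its underside. To be left alone.
- beaker: Small glass beaker on the bench between robot and ledge, to the left, 52 mm in diameter, 65 mm high. Origin at the centre of its underside. To be left alone.
- spot_plate: Ceramic spot plate with twelve shallow wells, 85 x 110 x 9 mm, flat on the bench between robot and ledge, to the right. Origin at the centre of its underside. Not the titration tile; to be left alone.
- wash_bottle: Plastic wash bottle on the bench behind the ledge, 60 mm in diameter, 200 mm high with its spout. Origin at the centre of its underside. To be left alone.
- tape: Roll of tape lying on the bench behind the ledge, 90 mm in diameter, 19 mm high. Origin at the centre of its underside. To be left alone.

How it is judged:
By the outcome, as a careful person would: the job done as asked, in the order asked, and still so for the second after the job is handed in, with the robot touching nothing.
It also fails if it takes over 54 s, if anything falls off the work surface, if the arm or the gripper's body presses on something with over 40 N, if the wrist force passes 120 N, or if a joint passes its speed limit or range.

### The arm

A 6-joint arm with a two-finger parallel gripper is mounted at the origin on the work surface. World frame = base frame: x ahead of the robot, y to its left, z up, the work surface at z = 0. Lengths are in mm, angles in rad, forces in N, time in s.
With the tool pointing down it reaches from about 275 to 750 mm from the base axis. Payload 10.2 kg.
Tool frame: the origin (TCP) lies between the finger pads; the fingertips stand 8 mm ahead of it and the grasp point (between the pads) lies 11 mm behind it; z points along the fingers, x is the direction in which the jaws open and shut, and the axes are right-handed (so a half turn about z gives the same grasp; the last joint's range is limited). The gripper opens to 85 mm and grips with 20 to 120 N. Pads are 22 mm wide; open, the fingers measure 114 mm over their backs; the gripper's body (76 mm by 85 mm) begins 54 mm behind the grasp point. The pads swing forward as they close: fully open they stand 13 mm farther back than shut.
Start: joints at [0.925, 0.313, 1.498, -0, 1.331, -0.223], TCP at [215.429, 478.771, 239.294] pointing down, gripper open.
Joint ranges: [-2.94, 2.94], [-0.97, 2.17], [0.19, 2.56], [-1.23, 4.37], [0.02, 3.11], [-2.88, 2.88]. Speed limits (rad/s): [2.39, 2.39, 3.01, 3.14, 3.14, 3.14].

### API

Orientations are given as a unit quaternion [w, x, y, z].
In Python, from rig import sense, eyes, ctrl gives the robot as it stands.
- The arm moves only by the tool move_arm, never from a script. Its argument "rows" is a list that holds one entry, the list of rows, each a list of 5 numbers: the shift along the tool's x, y, z in mm, then the turn about the tool's z in units of 6 degrees (1.0 is 6 degrees), then the gripper command: -1 is shut, 1 is fully open, values between are in proportion. In form: [[[dx, dy, dz, roll, jaw], ...]]. A call has 1 to 12 rows; each row is the pose to reach, as a shift and turn from the pose measured when the call began, along the tool's axes at that moment; what a row does not reach only later rows make up. A row lasts 1/8 s, in which the tool goes at most 62.5 mm and 10.7 degrees, less where a joint would pass 70% of its speed; a pose out of reach is approached as far as the arm can. A call with a gripper value outside its range is refused whole. The fingers move at their own pace and stop on an object; "squeeze" is the grip in N (left out, the last holds). Time passes only in rows, so rows that repeat a pose let the fingers close. It gives the time, the measured TCP pose, the force and the opening at its end, in the units of the state.
- sense(): the state, without advancing time (a new reading comes with each control period).
- eyes.capture(name): name is "side" or "top" or "wrist"; returns a dict with "color" (420x560x3 uint8, blue, green, red), "vertical_fov" (degrees; the focal length in pixels is half the picture's height over the tangent of half this angle, whatever the lens; pixels are square), "cx", "cy" (the principal point, pixels), "k1" (the pictures are not rectified: a ray, as slopes to the right and down, at radius r is drawn at 1 + k1 r^2 times it, then the intrinsics apply), "xyz" and "attitude" of the camera in the world. Camera axes: x right, y down, z forward; pixel columns grow to the right and rows downward; lengths in mm; the calibration is good to about 2 mm. A picture is of the moment at which its call begins. There is no depth.
- ctrl.finish_job(): hands the job in, once; it reports no verdict.
The state is a dict: "time_s": time; "joints": joint angles; "dq": joint speeds; "tau": joint torques, N m; "eef_pos": TCP position; "ee_rot": TCP orientation; "force": force on the tool from outside, world axes, zero at the start; "wrist_torque": the same for the moment, N m; "grip_width": opening from 0.0 (shut) to 1.0 (fully open).
Only numpy, scipy, OpenCV 4.12 (cv2) and the standard library are available. Lean on these libraries where they do the work, as an engineer would, in place of code of your own. Each camera call takes 0.05 s, during which the arm holds its last target. There are 200 camera calls.

## Working session

There is one attempt and no reset: what is moved stays moved. The work goes in short steps, Python scripts to look and compute and a tool call to move; the robot and the scene stay as the last step left them, time stands still between calls to the robot, and variables do not carry over. Pictures are saved under pics/ and viewed, about 8 in all and at most 12, crops included, and the job is handed in when it is done.

Besides the shell and the picture viewer there is one more tool, called by a JSON object that holds its "op" and its "data", one argument or row to a line. move_arm: Moves the arm, as the interface text tells. Its arguments: {"type":"object","properties":{"rows":{"type":"array","items":{"type":"array","items":{"type":"array","items":{"type":"number"}}}},"squeeze":{"type":"number"}},"required":["rows"]}

```bash
mkdir -p pics; cat > h.py <<'E'
import numpy as np, cv2
from rig import sense, eyes, ctrl
from scipy.spatial.transform import Rotation as R
def cam(n):
    c=eyes.capture(n); return c
def rot(c):
    a=np.array(c["attitude"],float)
    return a if a.shape==(3,3) else R.from_quat(a[[1,2,3,0]]).as_matrix()
def f(c): return 210/np.tan(np.radians(c["vertical_fov"])/2)
def px2pt(c,u,v,z):
    F=f(c); K=np.array([[F,0,c["cx"]],[0,F,c["cy"]],[0,0,1.]])
    p=cv2.undistortPoints(np.array([[[u,v]]],float),K,np.array([c["k1"],0,0,0.]))[0,0]
    d=rot(c)@np.array([p[0],p[1],1]); o=np.array(c["xyz"],float)
    return o+d*(z-o[2])/d[2]
def pt2px(c,P):
    q=rot(c).T@(np.array(P,float)-np.array(c["xyz"])); s=q[:2]/q[2]; s=s*(1+c["k1"]*(s@s))
    return s*f(c)+[c["cx"],c["cy"]]
E
python3 - <<'E'
from h import *
import pickle
s=sense();print(s)
for n in("top","side"):
    c=cam(n);cv2.imwrite(f"pics/{n}0.png",cv2.resize(c["color"],(784,588)));pickle.dump(c,open(n+"0.pkl","wb"))
    print(n,{k:v for k,v in c.items() if k!="color"})
E
```

```text
{'time_s': 0.0, 'joints': array([ 9.24587683e-01,  3.13430405e-01,  1.49846274e+00,  1.56888840e-05,
        1.33100022e+00, -2.23423337e-01]), 'dq': array([-8.01947972e-04,  7.59923799e-04, -1.27430724e-03, -1.31311794e-03,
        7.78776539e-05,  9.99653483e-05]), 'tau': array([-7.47865379e-04, -4.12257564e+01, -2.59742457e+01, -1.90920614e-04,
        4.06769308e-03,  1.67041293e-06]), 'eef_pos': array([215.26906662, 478.55528663, 238.73544154]), 'ee_rot': array([ 2.16205883e-04,  8.39733562e-01,  5.42998270e-01, -6.13413244e-04]), 'force': array([0.54679395, 0.73593376, 0.85741692]), 'wrist_torque': array([-0.03119814,  0.01457118, -0.04685604]), 'grip_width': 1.0023684896194736}
top {'vertical_fov': 56.07409499026073, 'cx': 280.9562084329769, 'cy': 202.4399018116924, 'k1': -0.11432606837205406, 'xyz': array([ 290.97357187,    9.40705   , 1391.92598744]), 'attitude': array([-0.06277627,  0.71042382, -0.69709917,  0.07355191])}
side {'vertical_fov': 42.28353677647173, 'cx': 276.7769867531182, 'cy': 206.07196578587676, 'k1': -0.03200193656335536, 'xyz': array([ 420.48403279, 1032.93727428, 1102.73990528]), 'attitude': array([ 0.02343445, -0.04919716,  0.92125759, -0.38511676])}
```

View pics/top0.png

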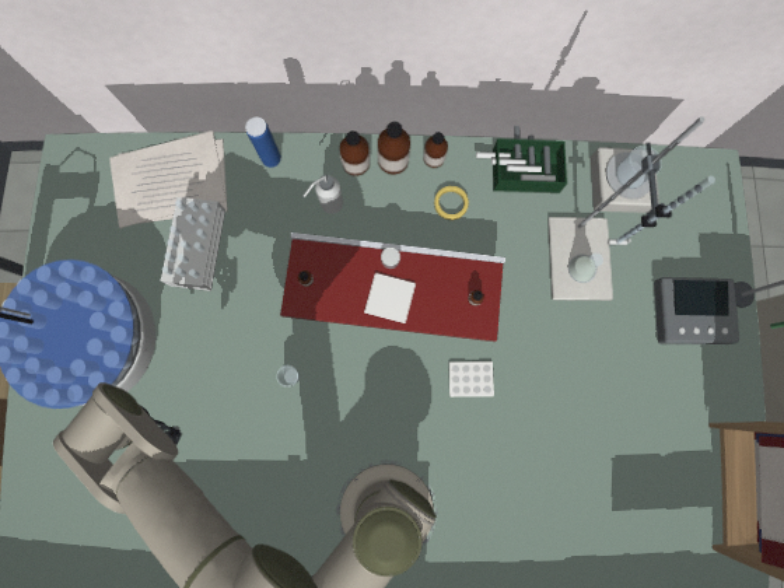

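View pics/side0.png

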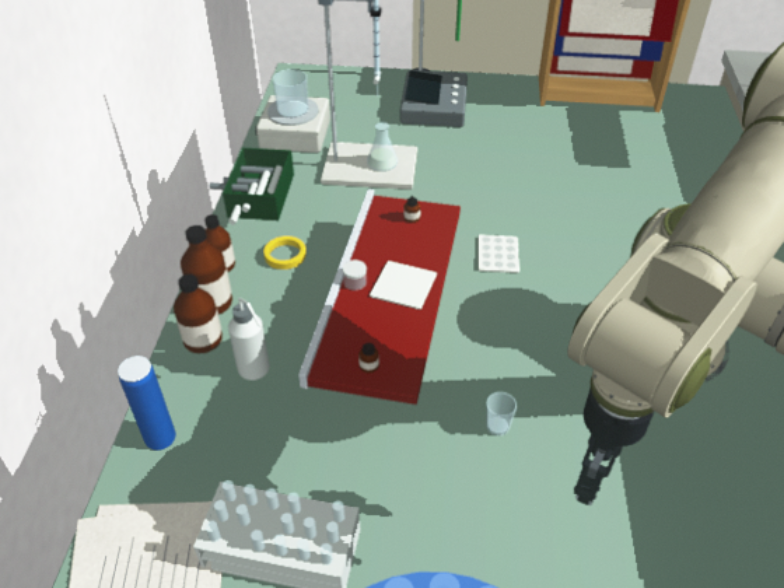

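Stand is on the right (-y); bottle_right (top picture ~(476,297) in the 784-wide view) must go to the lip, and the tile (~(390,298)) then slides right. Measuring now.

```bash
cat > meas.py <<'E'
from h import *
import pickle
def red_white(c):
    hsv=cv2.cvtColor(c["color"],cv2.COLOR_BGR2HSV)
    red=cv2.inRange(hsv,(0,170,60),(6,255,255))|cv2.inRange(hsv,(172,150,60),(180,255,255))
    white=cv2.inRange(hsv,(0,0,170),(180,50,255))
    return red,white
def big(m):
    return max(cv2.findContours(m,cv2.RETR_EXTERNAL,cv2.CHAIN_APPROX_NONE)[0],key=cv2.contourArea)
E
python3 - <<'E'
from meas import *
for n in("top","side"):
    c=pickle.load(open(n+"0.pkl","rb")); r,w=red_white(c)
    k=big(r); hull=cv2.convexHull(k)
    print(n,"ledge poly",cv2.approxPolyDP(hull,5,True)[:,0].tolist())
    m=np.zeros_like(r); cv2.fillPoly(m,[hull],255)
    for q in cv2.findContours(w&m,cv2.RETR_EXTERNAL,cv2.CHAIN_APPROX_NONE)[0]:
        if cv2.contourArea(q)>150:
            # tile corners on z=96 world
            P=np.array([px2pt(c,*p,96)[:2] for p in q[:,0]],np.float32)
            print(" white",cv2.minAreaRect(q)[0],"world rect",cv2.minAreaRect(P), cv2.boxPoints(cv2.minAreaRect(P)).round(0).tolist())
for n,pts in {"top":{"LR":(292,238),"lipR_in?":(504,263),"FL":(281,316),"FR":(499,340),"RRout":(505,259),"capR":(477,294),"capL":(305,275),"jar":(390,256)}}.items():
    c=pickle.load(open(n+"0.pkl","rb"))
    for k,(u,v) in pts.items(): 
        z={"c":147,"j":128}.get(k[0],90); print(k,px2pt(c,u/1.4,v/1.4,z).round(0))
t=pickle.load(open("top0.pkl","rb"))["color"]; s=pickle.load(open("side0.pkl","rb"))["color"]
a=cv2.resize(t[160:250,195:370],(788,405),interpolation=cv2.INTER_CUBIC)
cv2.imwrite("pics/topcrop.png",a)
b=cv2.resize(s[130:290,210:340],(488,600),interpolation=cv2.INTER_CUBIC)
cv2.imwrite("pics/sidecrop.png",b)
E
```

```text
top ledge poly [[215, 175]]
side ledge poly [[268, 140], [327, 148], [296, 287], [221, 274]]
 white (287.76873779296875, 202.45480346679688) world rect ((508.11114501953125, 1.5150260925292969), (103.0450210571289, 102.08447265625), 76.13703155517578) [[446.0, -36.0], [545.0, -61.0], [570.0, 39.0], [471.0, 64.0]]
LR [654. 242.  90.]
lipR_in? [ 602. -278.   90.]
FL [461. 258.  90.]
FR [ 414. -262.   90.]
RRout [ 612. -280.   90.]
capR [ 514. -200.  147.]
capL [550. 196. 147.]
jar [604.   1. 128.]
```

View pics/topcrop.png

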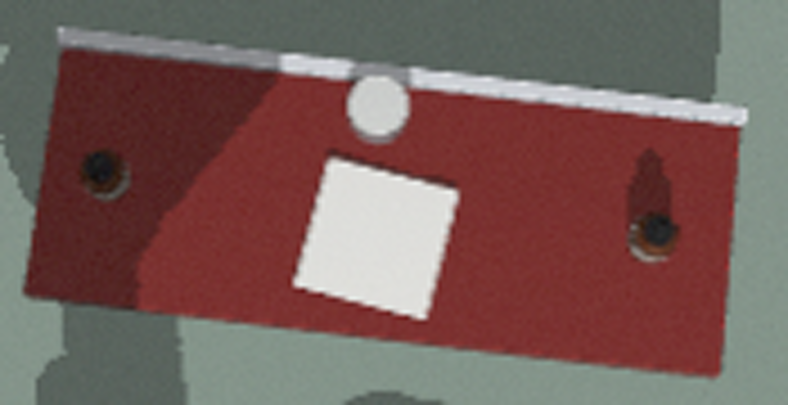

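View pics/sidecrop.png

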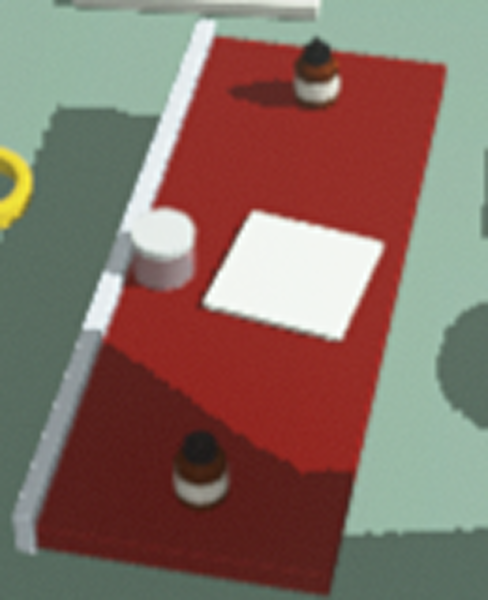

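```bash
cat > m2.py <<'E'
from meas import *
T=pickle.load(open("top0.pkl","rb"));S=pickle.load(open("side0.pkl","rb"))
tp=lambda u,v,z:px2pt(T,195+(u+.5)/4.503-.5,160+(v+.5)/4.5-.5,z)
sp=lambda u,v,z:px2pt(S,210+(u+.5)/3.754-.5,130+(v+.5)/3.75-.5,z)
if __name__=="__main__":
    FL,FR=tp(25,296,90),tp(719,377,90); RL,RR=tp(60,28,102),tp(746,108,102)
    print("FL FR RL RR",*[p[:2].round(1) for p in (FL,FR,RL,RR)], np.linalg.norm(FL-FR),np.linalg.norm((RL-FL)[:2]))
    print("side FR",sp(446,65,90)[:2], "lip RR out", sp(206,18,102)[:2],"lip RL top",sp(16,517,102)[:2])
    ys=(FL-FR+RL-RR)[:2]; th=np.arctan2(-ys[0],ys[1]); C=(FL+FR+RL+RR)[:2]/4
    print("C",C,"yaw",np.degrees(th))
    Rm=np.array([[np.cos(th),-np.sin(th)],[np.sin(th),np.cos(th)]])
    L=lambda p:((np.asarray(p)[:2]-C)@Rm).round(1)
    for k,p in dict(FL=FL,FR=FR,RL=RL,RR=RR,capR=tp(658,228,147),capRs=sp(317,42,147),capL=tp(103,165,147),capLs=sp(201,437,147),jar=tp(378,105,128),jars=sp(164,229,128),
       tile=tp(375.5,237.5,96),tile_s=sp(293.5,275,96)).items(): print(k,p[:2].round(1),"ledge",L(p))
    for z in [(328,156),(460,190),(427,321),(293,287)]: print("tc",tp(*z,96)[:2].round(1),L(tp(*z,96)))
    for z in [(255,209),(385,242),(341,340),(203,303)]: print("tcs",sp(*z,96)[:2].round(1),L(sp(*z,96)))
E
python3 m2.py
```

```text
FL FR RL RR [462.3 259.6] [ 412.1 -254.5] [665.1 242.4] [ 614.  -276.2] 516.5095123323989 203.55120115240254
side FR [ 411.3246074 -252.6720597] lip RR out [ 606.62637428 -278.52353897] lip RL top [661.06431757 245.3997763 ]
C [538.37640923  -7.19081145] yaw -5.60323083080162
FL [462.3 259.6] ledge [-101.8  258. ]
FR [ 412.1 -254.5] ledge [-101.6 -258.5]
RL [665.1 242.4] ledge [101.8 260.8]
RR [ 614.  -276.2] ledge [ 101.6 -260.3]
capR [ 512.8 -200.6] ledge [  -6.5 -194.9]
capRs [ 510.5 -198.3] ledge [  -9.1 -192.9]
capL [550.6 197.7] ledge [ -7.8 205.1]
capLs [547.9 206. ] ledge [-11.3 213.1]
jar [603.7   1.3] ledge [64.1 14.8]
jars [6.007e+02 4.000e-01] ledge [61.3 13.6]
tile [510.6   1. ] ledge [-28.5   5.5]
tile_s [508.8   4.3] ledge [-30.5   8.6]
tc [571.6  37.6] [28.7 47.9]
tc [547.7 -61.2] [ 14.6 -52.8]
tc [449.2 -37.9] [-85.8 -39.3]
tc [472.4  61.1] [-72.3  61.5]
tcs [543.4 -61.7] [ 10.3 -53.7]
tcs [446.6 -36.3] [-88.5 -38. ]
tcs [470.5  64.5] [-74.6  64.7]
tcs [569.   38.7] [26.  48.7]
```

```bash
cat > go.py <<'E'
import sys
from h import *
# ledge frame: C, yaw
C=np.array([537.5,-7.0]); TH=np.radians(-5.6); Rm=np.array([[np.cos(TH),-np.sin(TH)],[np.sin(TH),np.cos(TH)]])
def go(lx,ly,z,toolx_ledge_deg):
    s=sense(); q=s["ee_rot"]; M=R.from_quat(q[[1,2,3,0]]).as_matrix()
    d=np.array([*(C+Rm@[lx,ly]),z])-s["eef_pos"]
    yaw=np.degrees(np.arctan2(M[1,0],M[0,0]))
    dr=-((np.degrees(TH)+toolx_ledge_deg-yaw+180)%360-180)/6
    print("shift",(M.T@d).round(1),"roll",dr.round(2))
def st():
    s=sense(); q=s["ee_rot"]; M=R.from_quat(q[[1,2,3,0]]).as_matrix(); p=s["eef_pos"]
    print("t",round(s["time_s"],2),"ledge",(Rm.T@(p[:2]-C)).round(1),"z",p[2].round(1),"yaw_ledge",(np.degrees(np.arctan2(M[1,0],M[0,0])-TH)).round(2),"tilt",M[:,2].round(3),"F",s["force"].round(1),"ledgeaxes M^T ex,ey:",(M.T[:2,:2]@Rm).round(3).tolist(),"j6",s["joints"][5].round(2),"w",s["grip_width"].round(2))
if __name__=="__main__":
    st()
    if len(sys.argv)>1: go(*map(float,sys.argv[1:]))
E
python3 go.py -65 -194 200 90
```

```text
Traceback (most recent call last):
  File "go.py", line 15, in <module>
    st()
    ~~^^
  File "go.py", line 13, in st
    print("t",round(s["time_s"],2),"ledge",(Rm.T@(p[:2]-C)).round(1),"z",p[2].round(1),"yaw_ledge",(np.degrees(np.arctan2(M[1,0],M[0,0])-TH)).round(2),"tilt",M[:,2].round(3),"F",s["force"].round(1),"ledgeaxes M^T ex,ey:",(M.T[:2,:2]@Rm).round(3).tolist(),"j6",s["joints"][5].round(2),"w",s["grip_width"].round(2))
                                                                                                                                                                                                                                                                                                ^^^^^^^^^^^^^^^^^^^^^
AttributeError: 'float' object has no attribute 'round'
```

```bash
sed -i 's/s\["grip_width"\].round(2)/round(float(s["grip_width"]),2)/' go.py; python3 go.py -65 -194 200 90
```

```text
t 0.1 ledge [-368.1  451.8] z 238.8 yaw_ledge 71.38 tilt [-0.001 -0.001 -1.   ] F [ 0.1  0.2 -0.3] ledgeaxes M^T ex,ey: [[0.319, 0.948], [0.948, -0.319]] j6 -0.22 w 1.0
shift [-515.2  493.4   39.3] roll -3.1
```

{"op": "move_arm", "data": {
  "rows": [
    [[-43,41,0,-0.3,0.5],[-86,82,0,-0.6,0],[-129,123,0,-0.9,-0.4],[-172,164,0,-1.2,-0.62],[-215,206,0,-1.5,-0.62],[-258,247,0,-1.8,-0.62],[-301,288,0,-2.1,-0.62],[-344,329,0,-2.4,-0.62],[-387,370,0,-2.7,-0.62],[-430,411,0,-3.1,-0.62],[-473,452,0,-3.1,-0.62],[-515,493,20,-3.1,-0.62]]
  ],
  "squeeze": 30
}}

```text
time_s: 1.6
eef_pos: [454.3, -195.8, 219.8]
ee_rot: [0.001, 0.741, 0.671, -0.0]
force: [0.6, 0.3, 0.5]
grip_width: 0.189
```

```bash
python3 go.py -65 -194 130 90; python3 - <<'E'
from h import *
c=cam("wrist"); cv2.imwrite("pics/w1.png",c["color"])
E
```

```text
t 1.6 ledge [ -64.4 -196. ] z 219.8 yaw_ledge 89.95 tilt [ 0.001 -0.002 -1.   ] F [0.6 0.3 0.5] ledgeaxes M^T ex,ey: [[0.001, 1.0], [1.0, -0.001]] j6 -2.12 w 0.19
shift [ 2.2 -0.8 89.8] roll -0.01
```

View pics/w1.png

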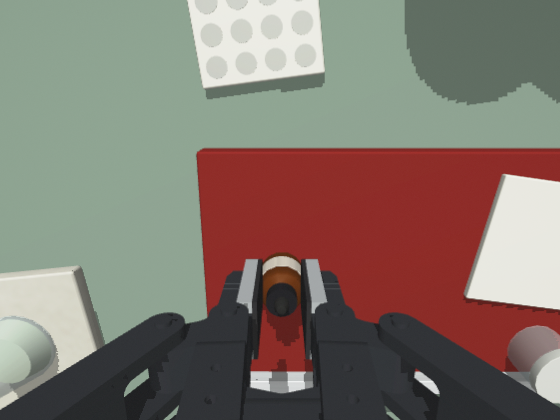

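The wrist view shows the bottle cap at (282,300), laterally centred between the fingertips (250/313, 262), ledge front edge at row 150, right end at column ~200.

```bash
python3 - <<'E'
from go import *
c=cam("wrist"); s=sense()
L=lambda u,v,z:(Rm.T@(px2pt(c,u,v,z)[:2]-C)).round(1)
print("cap",L(282,302,147),"bodytop-front",L(282,255,110),"FRcorner",L(197,151,90),"front edge",L(540,150,90),"right end",L(204,260,90))
print("tile corner",L(502,175,96),L(466,298,96))
M=R.from_quat(s["ee_rot"][[1,2,3,0]]).as_matrix()
for d in(-20,0,8):print(d,pt2px(c,s["eef_pos"]+M[:,2]*d).round(0))
E
```

```text
cap [ -15.2 -199.3] bodytop-front [ -30.8 -199.1] FRcorner [-101.9 -258.9] front edge [-101.6  -16.6] right end [ -18.1 -259.4]
tile corner [-85.  -44.1] [ 12.4 -55.8]
-20 [287. 311.]
0 [286. 284.]
8 [286. 275.]
```

{"op": "move_arm", "data": {
  "rows": [
    [[1,-1,20,0,-0.62],[1,-1,40,0,-0.62],[1,-1,60,0,-0.62],[1,-1,80,0,-0.62],[1,-1,80,0,-0.62]]
  ]
}}

```text
time_s: 2.33
eef_pos: [451.6, -195.1, 135.5]
ee_rot: [-0.003, 0.742, 0.67, -0.001]
force: [-0.5, 0.5, 0.0]
grip_width: 0.19
```

```bash
python3 go.py -65 -194 104 90; python3 - <<'E'
from h import *
c=cam("wrist"); cv2.imwrite("pics/w2.png",c["color"])
E
```

```text
t 2.33 ledge [ -67.1 -195.5] z 135.5 yaw_ledge 89.75 tilt [-0.007  0.003 -1.   ] F [-0.5  0.5  0. ] ledgeaxes M^T ex,ey: [[0.004, 1.0], [1.0, -0.004]] j6 -2.11 w 0.19
shift [ 1.5  2.3 31.5] roll -0.04
```

View pics/w2.png

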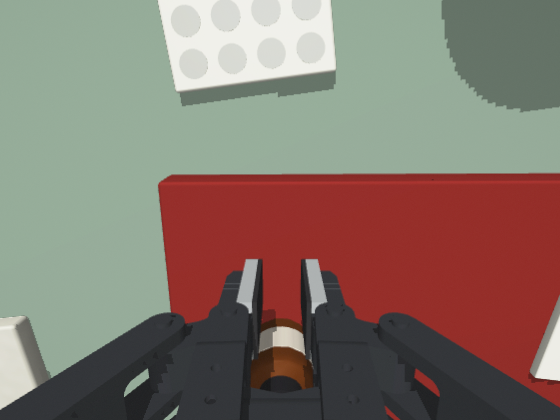

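The fingers are down in front of the bottle (body front ~row 320), centred on it and clear. Descend and push gently.

{"op": "move_arm", "data": {
  "rows": [
    [[1,0,16,0,-0.62],[1,2,31,0,-0.62],[1,8,31,0,-0.62],[1,14,31,0,-0.62],[1,19,31,0,-0.62],[1,23,31,0,-0.62],[1,27,31,0,-0.62],[1,31,31,0,-0.62],[1,35,31,0,-0.62],[1,39,31,0,-0.62],[1,43,31,0,-0.62],[1,47,31,0,-0.62]]
  ]
}}

```text
time_s: 3.88
eef_pos: [499.1, -199.3, 105.3]
ee_rot: [-0.002, 0.742, 0.67, -0.001]
force: [-0.6, 0.6, 0.4]
grip_width: 0.189
```

```bash
python3 go.py 30 -195 104 90; python3 - <<'E'
from h import *
c=cam("wrist"); d=cam("side"); cv2.imwrite("pics/w3.png",np.hstack([cv2.resize(c["color"][150:,150:430],(415,400)),cv2.resize(d["color"][120:220,240:340],(385,400))][:2]))
E
```

```text
t 3.88 ledge [ -19.4 -195.1] z 105.3 yaw_ledge 89.75 tilt [-0.005  0.002 -1.   ] F [-0.6  0.6  0.4] ledgeaxes M^T ex,ey: [[0.004, 1.0], [1.0, -0.004]] j6 -2.07 w 0.19
shift [ 0.3 49.4  1. ] roll -0.04
```

View pics/w3.png

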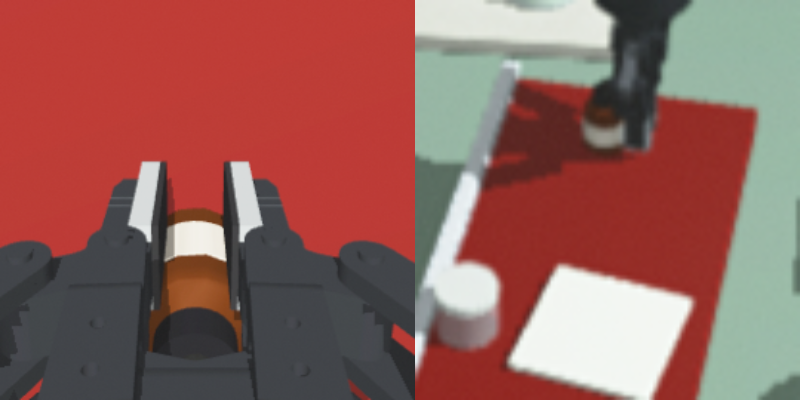

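Bottle upright, cradled between the fingers (side crop ~(605,125)), being pushed. Continue.

{"op": "move_arm", "data": {
  "rows": [
    [[0,4,0,0,-0.62],[0,9,0,0,-0.62],[0,14,0,0,-0.62],[0,19,0,0,-0.62],[0,24,0,0,-0.62],[0,29,0,0,-0.62],[0,34,0,0,-0.62],[0,39,0,0,-0.62],[0,44,0,0,-0.62],[0,49,0,0,-0.62],[0,53,0,0,-0.62],[0,56,0,0,-0.62]]
  ]
}}

```text
time_s: 5.48
eef_pos: [555.2, -205.0, 104.9]
ee_rot: [-0.002, 0.742, 0.67, -0.001]
force: [-0.3, 0.1, 0.2]
grip_width: 0.193
```

```bash
python3 go.py 47 -195 104 90
```

```text
t 5.47 ledge [  36.9 -195.3] z 104.9 yaw_ledge 89.76 tilt [-0.005  0.001 -1.   ] F [-0.3  0.1  0.2] ledgeaxes M^T ex,ey: [[0.004, 1.0], [1.0, -0.004]] j6 -2.02 w 0.19
shift [ 0.4 10.1  0.9] roll -0.04
```

{"op": "move_arm", "data": {
  "rows": [
    [[0,2,0,0,-0.62],[0,4,0,0,-0.62],[0,6,0,0,-0.62],[0,7,0,0,-0.62],[0,8,0,0,-0.62],[0,8,0,0,-0.62]]
  ]
}}

```text
time_s: 6.22
eef_pos: [563.2, -205.8, 104.9]
ee_rot: [-0.002, 0.742, 0.67, -0.001]
force: [0.5, -0.0, 0.3]
grip_width: 0.191
```

{"op": "move_arm", "data": {
  "rows": [
    [[0,1,0,0,-0.62],[0,1.5,0,0,-0.62]]
  ]
}}

```text
time_s: 6.48
eef_pos: [564.1, -205.9, 104.8]
ee_rot: [-0.003, 0.742, 0.67, -0.002]
force: [-6.4, 0.7, 3.8]
grip_width: 0.19
```

{"op": "move_arm", "data": {
  "rows": [
    [[0,1,0,0,-0.62],[0,1.5,0,0,-0.62]]
  ]
}}

```text
time_s: 6.72
eef_pos: [564.3, -205.9, 104.9]
ee_rot: [-0.004, 0.742, 0.67, -0.003]
force: [-11.9, 0.7, 6.7]
grip_width: 0.188
```

```bash
python3 go.py 47 -195 104 90; python3 - <<'E'
from h import *
c=cam("wrist"); d=cam("side"); cv2.imwrite("pics/w4.png",np.hstack([cv2.resize(c["color"][150:,150:430],(415,400)),cv2.resize(d["color"][120:220,240:340],(385,400))][:2]))
E
```

```text
t 6.72 ledge [  46.1 -195.4] z 104.9 yaw_ledge 89.78 tilt [-0.01   0.003 -1.   ] F [-11.9   0.7   6.7] ledgeaxes M^T ex,ey: [[0.004, 1.0], [1.0, -0.004]] j6 -2.01 w 0.19
shift [0.4 0.9 0.8] roll -0.04
```

Firm lip contact (12 N). Back off slowly, then lift.

{"op": "move_arm", "data": {
  "rows": [
    [[0,-1,0,0,-0.62],[0,-3,0,0,-0.62],[0,-8,0,0,-0.62],[0,-20,0,0,-0.62],[0,-40,0,0,-0.62],[0,-60,0,0,-0.62],[0,-75,-20,0,-0.62],[0,-75,-60,0,-0.62],[0,-75,-100,0,-0.62],[0,-75,-110,0,-0.62]]
  ]
}}

```text
time_s: 8.07
eef_pos: [491.3, -199.0, 218.1]
ee_rot: [-0.002, 0.742, 0.67, -0.002]
force: [0.7, 0.2, -0.7]
grip_width: 0.19
```

```bash
python3 go.py -30 105 160 0;python3 go.py -30 105 160 180; python3 - <<'E'
from h import *
c=cam("wrist"); d=cam("side"); cv2.imwrite("pics/w4.png",np.hstack([cv2.resize(c["color"],(415,400)),cv2.resize(d["color"][120:220,240:340],(385,400))][:2]))
E
```

```text
t 8.07 ledge [ -27.2 -195.6] z 218.1 yaw_ledge 89.78 tilt [-0.006  0.    -1.   ] F [ 0.7  0.2 -0.7] ledgeaxes M^T ex,ey: [[0.004, 1.0], [1.0, -0.004]] j6 -2.07 w 0.19
shift [300.6  -3.5  57.9] roll 14.96
t 8.07 ledge [ -27.2 -195.6] z 218.1 yaw_ledge 89.78 tilt [-0.006  0.    -1.   ] F [ 0.7  0.2 -0.7] ledgeaxes M^T ex,ey: [[0.004, 1.0], [1.0, -0.004]] j6 -2.07 w 0.19
shift [300.6  -3.5  57.9] roll -15.04
```

View pics/w4.png

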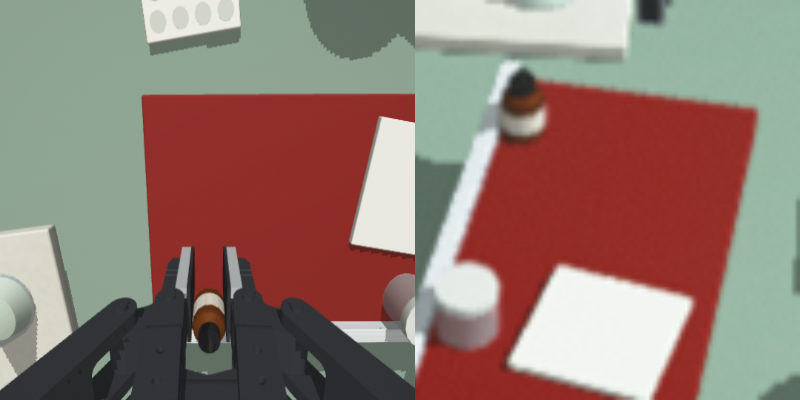

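Bottle stands upright at the lip (side crop ~(522,110)); tile untouched. Now move behind the tile with jaws along ledge x, gap ~50 mm.

{"op": "move_arm", "data": {
  "rows": [
    [[25,0,0,1.6,-0.2],[50,0,0,3.2,0.18],[75,0,0,4.8,0.18],[100,0,0,6.4,0.18],[130,0,0,8,0.18],[160,-2,0,9.6,0.18],[195,-3,0,11.2,0.18],[230,-3,0,12.8,0.18],[265,-3,0,14.4,0.18],[300,-3,0,14.96,0.18],[300,-3,20,14.96,0.18],[300,-3,50,14.96,0.18]]
  ]
}}

```text
time_s: 9.68
eef_pos: [517.4, 100.6, 164.7]
ee_rot: [-0.001, 0.999, -0.048, -0.005]
force: [-0.1, 0.0, -0.4]
grip_width: 0.593
```

```bash
python3 go.py -30 105 115 0
```

```text
t 9.68 ledge [-30.5 105.2] z 164.7 yaw_ledge 0.07 tilt [-0.01   0.002 -1.   ] F [-0.1  0.  -0.4] ledgeaxes M^T ex,ey: [[1.0, 0.001], [0.001, -1.0]] j6 0.06 w 0.59
shift [ 1.   0.2 49.6] roll 0.01
```

{"op": "move_arm", "data": {
  "rows": [
    [[0,0,20,0,0.18],[0,0,40,0,0.18],[0,0,52,0,0.18],[0,0,57,0,0.18],[0,0,60,0,0.18],[0,0,61,0,0.18]]
  ]
}}

```text
time_s: 10.42
eef_pos: [517.0, 100.7, 103.9]
ee_rot: [-0.001, 0.999, -0.048, -0.005]
force: [-1.1, -0.6, 0.8]
grip_width: 0.593
```

```bash
python3 go.py -30 105 98 0; python3 - <<'E'
from h import *
c=cam("side"); cv2.imwrite("pics/s5.png",cv2.resize(c["color"][170:290,220:340],(600,600),interpolation=cv2.INTER_CUBIC))
E
```

```text
t 10.43 ledge [-30.9 105.2] z 103.9 yaw_ledge 0.07 tilt [-0.009  0.002 -1.   ] F [-1.1 -0.6  0.8] ledgeaxes M^T ex,ey: [[1.0, 0.001], [0.001, -1.0]] j6 0.06 w 0.59
shift [1.  0.2 5.9] roll 0.01
```

View pics/s5.png

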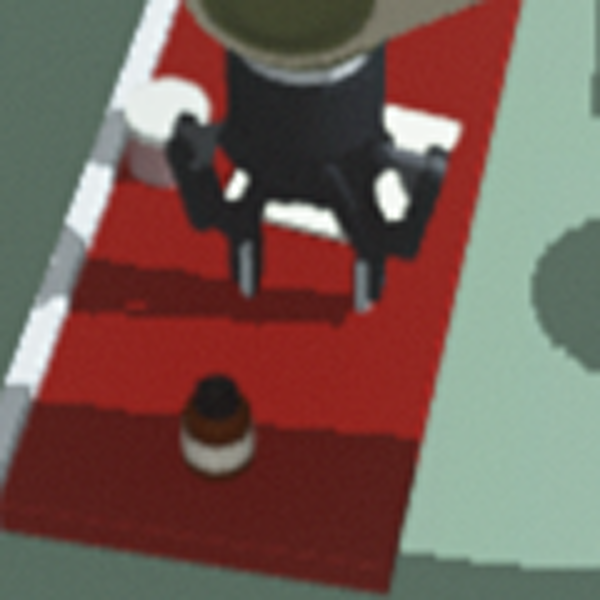

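Fingers straddle the tile's left side behind it, clear of jar and left bottle. Touch down gently to find the ledge top.

{"op": "move_arm", "data": {
  "rows": [
    [[-1,0,2,0,0.18],[-2,0,3,0,0.18]]
  ]
}}

```text
time_s: 10.72
eef_pos: [514.9, 101.0, 100.9]
ee_rot: [-0.001, 0.999, -0.048, -0.005]
force: [0.2, -0.2, -0.8]
grip_width: 0.593
```

{"op": "move_arm", "data": {
  "rows": [
    [[0,0,1,0,0.18],[0,0,2,0,0.18],[0,0,2,0,0.18]]
  ]
}}

```text
time_s: 11.1
eef_pos: [514.8, 101.0, 98.8]
ee_rot: [-0.001, 0.999, -0.048, -0.005]
force: [-0.2, -0.6, 0.0]
grip_width: 0.593
```

{"op": "move_arm", "data": {
  "rows": [
    [[0,0,1,0,0.18],[0,0,1.5,0,0.18]]
  ]
}}

```text
time_s: 11.35
eef_pos: [514.8, 101.0, 97.3]
ee_rot: [-0.001, 0.999, -0.048, -0.005]
force: [0.5, 0.2, 0.0]
grip_width: 0.59
```

{"op": "move_arm", "data": {
  "rows": [
    [[0,0,1,0,0.18],[0,0,1.5,0,0.18]]
  ]
}}

```text
time_s: 11.6
eef_pos: [514.8, 101.0, 95.7]
ee_rot: [-0.001, 0.999, -0.048, -0.005]
force: [0.9, -0.7, 0.3]
grip_width: 0.59
```

{"op": "move_arm", "data": {
  "rows": [
    [[0,0,1,0,0.18],[0,0,1.5,0,0.18]]
  ]
}}

```text
time_s: 11.85
eef_pos: [515.0, 101.0, 95.1]
ee_rot: [-0.001, 0.999, -0.048, -0.004]
force: [-4.5, -1.0, 11.5]
grip_width: 0.588
```

{"op": "move_arm", "data": {
  "rows": [
    [[0,0,1,0,0.18],[0,0,1.2,0,0.18]]
  ]
}}

```text
time_s: 12.1
eef_pos: [515.0, 101.0, 95.0]
ee_rot: [-0.001, 0.999, -0.048, -0.004]
force: [-7.7, -0.2, 13.1]
grip_width: 0.592
```

Contact at TCP z≈95.1. Raise 2 mm and begin pushing.

{"op": "move_arm", "data": {
  "rows": [
    [[0,0,-2,0,0.18],[0,5,-2,0,0.18],[0,12,-2,0,0.18],[0,19,-2,0,0.18],[0,24,-2,0,0.18],[0,28,-2,0,0.18],[0,32,-2,0,0.18],[0,36,-2,0,0.18],[0,40,-2,0,0.18],[0,44,-2,0,0.18],[0,48,-2,0,0.18],[0,52,-2,0,0.18]]
  ]
}}

```text
time_s: 13.6
eef_pos: [510.0, 48.9, 97.0]
ee_rot: [-0.001, 0.999, -0.048, -0.004]
force: [-0.2, 0.9, -0.2]
grip_width: 0.592
```

```bash
python3 go.py -33 45 97 0; python3 - <<'E'
from h import *
c=cam("side"); d=cam("wrist"); cv2.imwrite("pics/s6.png",np.hstack([cv2.resize(c["color"][150:270,220:340],(400,400),interpolation=cv2.INTER_CUBIC),cv2.resize(d["color"][20:],(400,286))[:400] if 0 else cv2.copyMakeBorder(cv2.resize(d["color"],(400,300)),0,100,0,0,cv2.BORDER_CONSTANT)]))
E
```

```text
t 13.6 ledge [-32.8  53. ] z 97.0 yaw_ledge 0.08 tilt [-0.008  0.001 -1.   ] F [-0.2  0.9 -0.2] ledgeaxes M^T ex,ey: [[1.0, 0.001], [0.001, -1.0]] j6 -0.04 w 0.59
shift [-0.2  8.  -0. ] roll 0.01
```

View pics/s6.png

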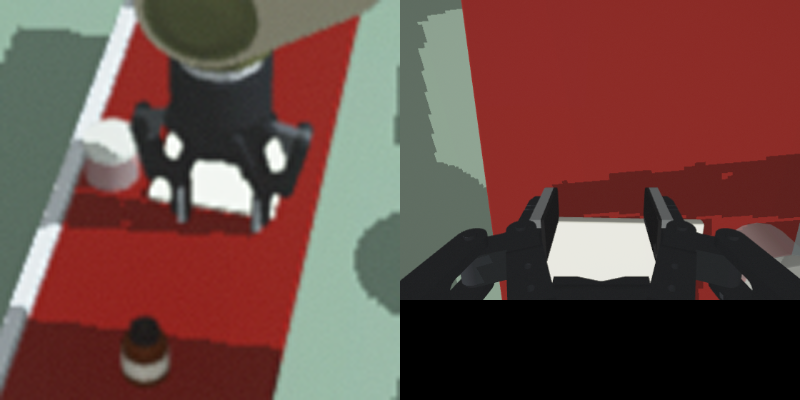

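```bash
cat > tl.py <<'E'
from go import *
def rl(c,u,v,z=96): return (Rm.T@(px2pt(c,u,v,z)[:2]-C)).round(1)
E
python3 - <<'E'
from tl import *
c=cam("wrist"); s=sense(); e=s["eef_pos"]
for yy in (11,-11):
  for xx in (25,40): print(yy,xx,pt2px(c,[*(e[:2]+Rm@[xx,yy]),92.5]).round(0))
# tile edge in central columns
w=cv2.cvtColor(c["color"],cv2.COLOR_BGR2HSV)
for u in (230,280,330):
    col=w[:,u]; v=[i for i in range(200,400) if col[i,1]<60 and col[i,2]>120][0]; print(u,v,rl(c,u,v))
for u in(405,415,420,425):
    col=w[:,u]; print(u,[i for i in range(200,400) if col[i,1]<60 and col[i,2]>120][:3])
E
```

```text
11 25 [341. 260.]
11 40 [377. 260.]
-11 25 [338. 307.]
-11 40 [373. 307.]
230 305 [-53.7  44.9]
280 306 [-32.7  44.6]
330 307 [-11.7  44.2]
405 [309, 310]
415 [308, 309, 310]
420 [309, 310, 311]
425 [314, 315, 316]
```

Tile edge lies exactly at the fingers' front faces (row ~306 vs predicted 307), already square; pushing, not riding. Continue.

{"op": "move_arm", "data": {
  "rows": [
    [[0,5,0,0,0.18],[0,10,0,0,0.18],[0,15,0,0,0.18],[0,20,0,0,0.18],[0,25,0,0,0.18],[0,30,0,0,0.18],[0,35,0,0,0.18],[0,40,0,0,0.18],[0,45,0,0,0.18],[0,50,0,0,0.18],[0,55,0,0,0.18],[0,60,0,0,0.18]]
  ]
}}

```text
time_s: 15.25
eef_pos: [504.3, -11.1, 97.0]
ee_rot: [-0.0, 0.999, -0.048, -0.004]
force: [0.5, 0.9, 0.6]
grip_width: 0.585
```

{"op": "move_arm", "data": {
  "rows": [
    [[0,5,0,0,0.18],[0,10,0,0,0.18],[0,15,0,0,0.18],[0,20,0,0,0.18],[0,25,0,0,0.18],[0,30,0,0,0.18],[0,35,0,0,0.18],[0,40,0,0,0.18],[0,45,0,0,0.18],[0,50,0,0,0.18],[0,55,0,0,0.18],[0,60,0,0,0.18]]
  ]
}}

```text
time_s: 16.75
eef_pos: [498.5, -71.1, 97.0]
ee_rot: [-0.0, 0.999, -0.048, -0.004]
force: [-0.7, 1.7, 1.3]
grip_width: 0.593
```

```bash
python3 go.py -33 -182 97 0
```

```text
t 16.75 ledge [-32.6 -67.6] z 97.0 yaw_ledge 0.07 tilt [-0.008  0.001 -1.   ] F [-0.7  1.7  1.3] ledgeaxes M^T ex,ey: [[1.0, 0.001], [0.001, -1.0]] j6 -0.28 w 0.59
shift [-5.000e-01  1.144e+02 -1.000e-01] roll 0.01
```

{"op": "move_arm", "data": {
  "rows": [
    [[0,5,0,0,0.18],[0,10,0,0,0.18],[0,15,0,0,0.18],[0,20,0,0,0.18],[0,25,0,0,0.18],[0,30,0,0,0.18],[0,35,0,0,0.18],[0,40,0,0,0.18],[0,45,0,0,0.18],[0,50,0,0,0.18],[0,55,0,0,0.18],[0,60,0,0,0.18]]
  ]
}}

```text
time_s: 18.25
eef_pos: [492.7, -131.2, 97.0]
ee_rot: [-0.0, 0.999, -0.048, -0.004]
force: [0.1, 1.6, 0.8]
grip_width: 0.587
```

{"op": "move_arm", "data": {
  "rows": [
    [[0,5,0,0,0.18],[0,10,0,0,0.18],[0,15,0,0,0.18],[0,20,0,0,0.18],[0,25,0,0,0.18],[0,29,0,0,0.18],[0,33,0,0,0.18],[0,36,0,0,0.18],[0,39,0,0,0.18],[0,42,0,0,0.18],[0,44,0,0,0.18],[0,44,0,0,0.18]]
  ]
}}

```text
time_s: 19.75
eef_pos: [488.4, -175.2, 96.9]
ee_rot: [-0.0, 0.999, -0.048, -0.004]
force: [-0.1, 0.4, 0.2]
grip_width: 0.589
```

```bash
cat > chk.py <<'E'
from tl import *
from meas import red_white
import sys
st()
c=cam("wrist"); w=cv2.cvtColor(c["color"],cv2.COLOR_BGR2HSV)
for u in (230,280,330):
    v=[i for i in range(200,400) if w[i,u,1]<60 and w[i,u,2]>120]; print("wrist edge",u,v[:1],v and rl(c,u,v[0]))
d=cam("side"); t=cam("top")
cv2.imwrite("pics/"+sys.argv[1],np.hstack([cv2.resize(d["color"][110:210,230:330],(400,400),interpolation=cv2.INTER_CUBIC),cv2.resize(t["color"][160:260,290:390],(400,400),interpolation=cv2.INTER_CUBIC)]))
for n,q in(("side",d),("top",t)): pickle_ok=np.savez(n+"c",**{k:v for k,v in q.items()})
E
python3 chk.py p7.png
```

```text
t 19.75 ledge [ -32.5 -172.2] z 96.9 yaw_ledge 0.07 tilt [-0.008  0.001 -1.   ] F [-0.1  0.4  0.2] ledgeaxes M^T ex,ey: [[1.0, 0.001], [0.001, -1.0]] j6 -0.47 w 0.59
wrist edge 230 [305] [ -53.4 -180. ]
wrist edge 280 [305] [ -32.4 -179.9]
wrist edge 330 [306] [ -11.5 -180.2]
```

View pics/p7.png

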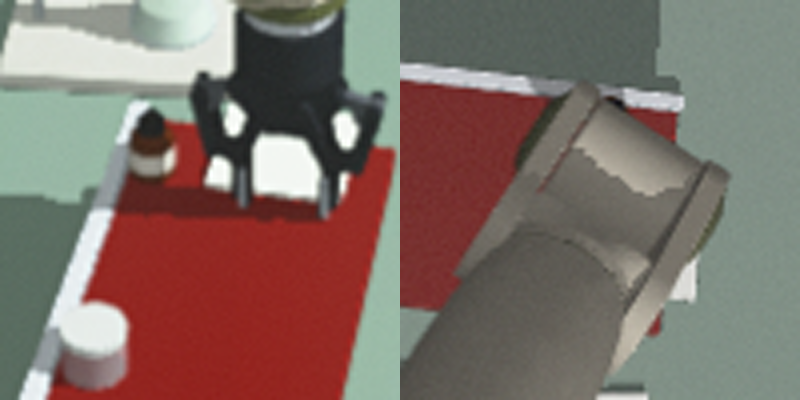

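Tile edge at y≈-181 to -183 and square; bottle still upright at the lip. Advance ~10 mm, back off, lift and look.

{"op": "move_arm", "data": {
  "rows": [
    [[0,3,0,0,0.18],[0,6,0,0,0.18],[0,8,0,0,0.18],[0,9,0,0,0.18],[0,9,0,0,0.18],[0,5,0,0,0.18],[0,-5,0,0,0.18],[0,-20,0,0,0.18],[0,-25,-20,0,0.18],[0,-25,-60,0,0.18],[0,-25,-110,0,0.18],[0,-25,-110,0,0.18]]
  ]
}}

```text
time_s: 21.4
eef_pos: [493.0, -150.0, 210.3]
ee_rot: [0.001, 0.999, -0.048, -0.001]
force: [-0.6, -0.7, -0.2]
grip_width: 0.587
```

{"op": "move_arm", "data": {
  "rows": [
    [[0,-50,0,0,0.18],[0,-100,0,0,0.18],[0,-150,0,0,0.18],[0,-200,0,0,0.18],[0,-250,0,0,0.18],[-40,-290,0,0,0.18],[-80,-320,0,0,0.18],[-110,-350,0,0,0.18],[-110,-350,0,0,0.18]]
  ]
}}

```text
time_s: 22.52
eef_pos: [414.8, 210.9, 209.0]
ee_rot: [0.001, 0.999, -0.046, -0.001]
force: [-0.0, 0.0, -0.3]
grip_width: 0.593
```

```bash
python3 chk.py p8.png; python3 - <<'E'
from tl import *
for n in("top","side"):
    c=dict(np.load(n+"c.npz")); c={k:(v if v.ndim else float(v)) for k,v in c.items()}
    hsv=cv2.cvtColor(c["color"],cv2.COLOR_BGR2HSV); w=cv2.inRange(hsv,(0,0,170),(180,50,255))
    u0,v0=pt2px(c,[*(C+Rm@[-32,-242]),96]); n_,lab=cv2.connectedComponents(w)
    m=(lab==lab[int(v0),int(u0)]).astype(np.uint8)
    k=cv2.findContours(m,cv2.RETR_EXTERNAL,cv2.CHAIN_APPROX_NONE)[0][0][:,0]
    P=np.array([rl(c,*p) for p in k],np.float32); r=cv2.minAreaRect(P); print(n,r,cv2.boxPoints(r).round(1).tolist())
E
```

```text
t 22.52 ledge [-143.4  204.9] z 209.0 yaw_ledge 0.35 tilt [-0.003 -0.002 -1.   ] F [-0.   0.  -0.3] ledgeaxes M^T ex,ey: [[1.0, 0.006], [0.006, -1.0]] j6 0.31 w 0.59
wrist edge 230 [200] [-179.   211.5]
wrist edge 280 [200] [-144.1  211.7]
wrist edge 330 [200] [-109.2  211.9]
top ((-20.150001525878906, -243.89999389648438), (100.89999389648438, 100.40000915527344), -0.0) [[-70.5999984741211, -193.6999969482422], [-70.5999984741211, -294.1000061035156], [30.299999237060547, -294.1000061035156], [30.299999237060547, -193.6999969482422]]
side ((41.4207763671875, -279.9280090332031), (902.7684936523438, 617.5145263671875), 83.87490844726562) [[-313.70001220703125, -695.7999877929688], [300.29998779296875, -761.7000122070312], [396.6000061035156, 135.89999389648438], [-217.39999389648438, 201.8000030517578]]
```

View pics/p8.png

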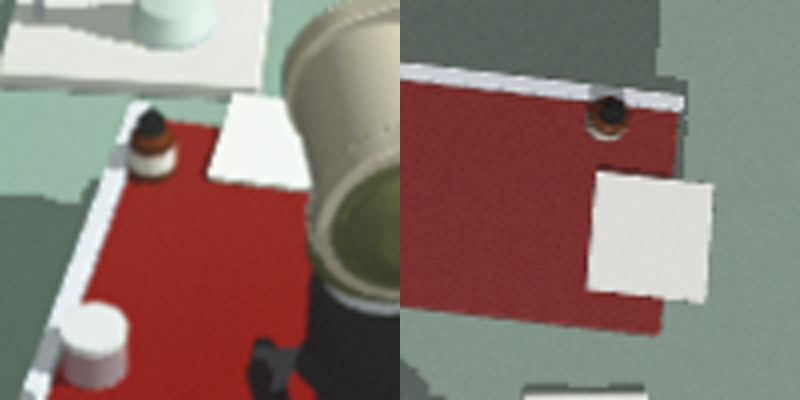

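```bash
python3 -c "
from h import *
print(ctrl.finish_job(), sense()['time_s'])"
```

```text
the job is handed in; nothing more can be done
the job is handed in; nothing more can be done
```

The job is done and handed in, at about 22.6 s of the 54 s allowed.

**Bottle:** I cradled the right-hand bottle (the burette-stand side) low between the part-open fingers and pushed it back until it pressed on the rear lip at about 12 N. In the final pictures it stands upright against the lip.

**Tile:** I pushed it with two spread fingertips, which squared it up as it slid towards the stand. The final top view puts its centre at ledge y ≈ -244 mm, its angle to the ledge at about 0°, and its overhang at about 34 mm, against 33 mm for a third.

**Rest of the scene:** The jar looked undisturbed in the last picture. I steered clear of the left bottle, the beaker and the spot plate, but did not measure them again. The arm is clear of everything.

**Checks that failed or disagreed:**
- The final side-view tile measurement was unusable. The arm hid part of the tile, so the overhang and angle rest on the top camera and the finger positions.
- Wrist and overhead readings differed by 2–8 mm early on, most for the bottle before the push. For the tile edge, the wrist camera agreed with the finger position to within about 3 mm.

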